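# Reset the slice thickness of the specimen slicer

### The job

Reset the slice thickness on the specimen slicer: first loosen the lock ring by swinging its orange lever post well round anticlockwise, then turn the blue winged adjuster anticlockwise until its pointer stands at the red marker on the scale, and then swing the lock ring back clockwise fully tight, with the pointer still at the marker. Let go at the end, and leave the jar, the cup and the pen where they are.

Things in the scene. Friction and masses are not known exactly. Their poses are not given: they have to be found in the camera images.
- slicer: Fixed bench slicer: white sloping front panel 240 mm wide, 200 mm long, 58 mm high at the front edge and 142 mm at the back; behind it a low slicing bed 160 mm long with a blade guard 130 mm high. Origin on the table 100 mm straight below point control_axis. Its +x leads from the panel's low edge to the high one, +y to the left seen from the front. Yaw within 0.4 rad of 0.
- control_axis (a point): Where the axis of lock ring and adjuster leaves the panel. The axis is square to the panel: slicer direction (-0.423, 0, 0.906), 25 degrees from vertical; lean the tool with it. Below, 'height' is along it above the panel; 'angle' is about it, anticlockwise seen from outside, 0 = straight up the slope, -90 degrees = slicer -y. Lock ring: radius 45 mm, heights 3 to 14 mm.
- panel_top (a point): Middle of the sloping panel's upper edge, 100 mm up the slope from control_axis.
- lock_ring (a joint): Lock ring turn, rad: 0 = fully tight (stop), grows anticlockwise to 1.25 (stop). Starts tight. Below about 0.35 it clamps the adjuster, then several times stiffer: do not force it; properly loose is past 0.6. Tight again is below 0.12. Stays where left; takes 3 to 5 N at the post.
- lock_post (a point): Point to grip, at height 45 mm on the centre line of the lock ring's upright orange post: round, 18 mm across, parallel to the axis and 88 mm from it, top at height 64 mm, on a steel arm 18 mm wide with its top at height 14 mm. The post stands at angle -125 degrees + lock_ring: lower right when tight, upper right when loose.
- adjuster (a joint): Adjuster turn, rad: range 0 to 1.7, grows anticlockwise; it starts low and has to grow by 0.4 to 1.3. With the ring loose it takes about 0.15 N m and stays where left.
- adjuster_grip (a point): Point on the axis at height 45 mm, inside the adjuster's blue grip bar: 62 mm long, 16 mm thick, heights 22 to 56 mm, on a black disc of 34 mm radius. The bar lies along the pointer (angle -20 degrees + adjuster); pinch it across its 16 mm. A white line on its top runs from the axis towards the pointer.
- pointer_tip (a point): Tip of the adjuster's blue pointer (6 mm wide), 60 mm from the axis, height 18 mm, at angle -20 degrees + adjuster.
- marker (a joint): Where the red marker stands, rad, on the adjuster's count: the pointer is at the marker when both joints are equal. It is flat on the scale and cannot be moved by touch.
- mark (a point): Where the pointer's tip must stand: over the inner end of the red marker (15 mm wide, 20 mm long radially), 60 mm from the axis, height 18 mm, at angle -20 degrees + marker. The tip must be within the marker's width: 7.5 mm either side of this point.
- jar: Glass jar with green cap, 72 mm across, 85 mm tall, loose bystander beside the slicer; origin under its centre.
- cup: White plastic sample cup, 72 mm across, 90 mm tall, loose bystander beside the slicer; origin under its centre.
- pen: Grey felt pen with black cap, 135 mm long, lying beside the slicer; origin under its middle.

How it is judged:
On the way, in this order (a step that is already met when the one before it is completed fails the run):
1. the lock ring is loosened (past 0.5 rad) before the adjuster has been turned (value of joint lock_ring above 0.5 rad and value of joint adjuster below 0.5 rad), for 0.1 s.
2. with the ring still loose, the pointer stands at the red marker (within 7.5 mm) (value of joint lock_ring above 0.4 rad and distance between pointer_tip and mark below 0.0075 m), for 0.2 s.
3. the lock ring is tight again (below 0.12 rad) (value of joint lock_ring below 0.12 rad), for 0.1 s.
At the end, for the whole second after the job is handed in: The lock ring is tight (below 0.12 rad from its stop), the pointer's tip is within 7.5 mm of the mark point (on the red marker's width), and both are at rest (value of joint lock_ring below 0.12 rad and distance between pointer_tip and mark below 0.0075 m and velocity of joint lock_ring between -0.05 and 0.05 rad/s and velocity of joint adjuster between -0.05 and 0.05 rad/s); the robot touches nothing.
It fails at once if the jar is shifted more than 20 mm or knocked over (distance of jar from where it was at the start of the episode above 0.02 m or angle between jar's own z axis and vertical above 0.5 rad).
It fails at once if the cup is shifted more than 20 mm or knocked over (distance of cup from where it was at the start of the episode above 0.02 m or angle between cup's own z axis and vertical above 0.5 rad).
It fails at once if the pen is shifted more than 20 mm or knocked over (distance of pen from where it was at the start of the episode above 0.02 m).
It also fails if it takes over 61 s, if anything falls off the work surface, if the arm or the gripper's body presses on something with over 40 N, if the wrist force passes 120 N, or if a joint passes its speed limit or range.

### The arm

A 6-joint arm with a two-finger parallel gripper is mounted at the origin on the work surface. World frame = base frame: x ahead of the robot, y to its left, z up, the work surface at z = 0. Lengths are in m, angles in rad, forces in N, time in s.
With the tool pointing down it reaches from about 0.35 to 0.975 m from the base axis. Payload 7.1 kg.
Tool frame: the origin (TCP) lies between the finger pads; the fingertips stand 19 mm ahead of it and the grasp point (between the pads) is the TCP; z points along the fingers, y is the line along which they close (so a half turn about z gives the same grasp; the last joint's range is limited). The gripper opens to 88 mm and grips with 3 to 60 N. Pads are 20 mm wide; open, the fingers measure 115 mm over their backs; the gripper's body (75 mm by 178 mm) begins 61 mm behind the grasp point.
Start: joints at [-1.245, 0.423, 1.63, -0, 1.089, -0.019], TCP at [0.211, -0.588, 0.242] pointing down, gripper open.
Joint ranges: [-3, 3], [-0.9, 2.11], [0.09, 2.58], [-1.31, 4.45], [0.11, 2.69], [-2.54, 2.54]. Speed limits (rad/s): [2.39, 2.39, 3.01, 3.14, 3.14, 3.14].

### API

Orientations are given as a rotation vector (axis times angle).
In Python, from plant import arm, optics, order gives the robot as it stands (arm), with the cameras (optics) and the job (order).
- The arm moves only by the shell command python3 nudge.py 'ROWS' [OPENING] [FORCE]. ROWS is a JSON list of rows, 1 to 5 of them, each of 6 numbers: dx, dy, dz in m, then a rotation vector rx, ry, rz in rad; each row is the pose to reach, as a shift and turn from the pose commanded when the command began, along the tool's axes at that moment; what a row does not reach only later rows make up. A row lasts 1/12 s, in which the tool goes at most 0.0417 m and 0.125 rad, less where a joint would pass 70% of its speed; a pose out of reach is approached as far as the arm can. OPENING is the finger opening in m, set as the command begins (- or left out keeps the last). The fingers move at their own pace and stop on an object; FORCE is the grip in N (left out, the last holds). Time passes only in rows, so rows that do not move let the fingers close. It prints the time, the measured TCP pose, the force, the opening and the grip force at its end.
- arm.sense(): the state, without advancing time (a new reading comes with each control period).
- optics.grab_frame(name): name is "side" or "top"; returns the picture (420x560x3 uint8, blue, green, red); there is no depth.
- optics.get_calibration(name): a dict with "camera_matrix" (3x3 intrinsics, pixels), "dist" ([k1, k2, p1, p2, k3] as OpenCV has them; the pictures are not rectified), "R" (3x3) and "t" (3): a world point X has camera coordinates R X + t. Camera axes: x right, y down, z forward; pixel columns grow to the right and rows downward; lengths in m; the calibration is good to about 2 mm. A picture is of the moment at which its call begins. get_calibration takes no time and is no camera call.
- order.close_job(): hands the job in; it is judged then, once.
The state is a dict: "t": time; "qpos": joint angles; "dq": joint speeds; "joint_efforts": joint torques, N m; "ee_pos": TCP position; "eef_rot": TCP orientation; "wrist_force": force on the tool from outside, world axes, zero at the start; "torque": the same for the moment, N m; "opening": finger opening in m; "grip_force": force on a finger pad.
Only numpy, scipy, OpenCV 4.12 (cv2) and the standard library are available. Lean on these libraries where they do the work, as an engineer would, in place of code of your own. Each camera call takes 0.05 s, during which the arm holds its last target. There are 200 camera calls.

## Working session

There is one attempt and no reset: what is moved stays moved. The work goes in short steps, Python scripts to look and compute and a shell command to move; the robot and the scene stay as the last step left them, time stands still between calls to the robot, and variables do not carry over. Pictures are saved under pics/ and viewed, at most 10 in all, crops included, and the job is handed in when it is done.

```bash
ls; mkdir -p pics; python3 - <<'E'
from plant import arm, optics, order
import cv2,numpy as np
for n in("side","top"):
    cv2.imwrite(f"pics/{n}0.png",optics.grab_frame(n)); c=optics.get_calibration(n); print(n,c)
print(arm.sense())
E
```

```text
nudge.py
pics
plant.py
side {'camera_matrix': array([[523.20760894,   0.        , 278.49159399],
       [  0.        , 523.20760894, 211.45867728],
       [  0.        ,   0.        ,   1.        ]]), 'dist': array([0.02746522, 0.        , 0.        , 0.        , 0.        ]), 'R': array([[-0.92172017, -0.38755711,  0.01521208],
       [-0.25327333,  0.57172485, -0.78037383],
       [ 0.2937423 , -0.72313912, -0.62512821]]), 't': array([0.60658529, 0.23288459, 1.12685633])}
top {'camera_matrix': array([[477.2041064 ,   0.        , 269.47482597],
       [  0.        , 477.2041064 , 203.13926806],
       [  0.        ,   0.        ,   1.        ]]), 'dist': array([-0.13558545,  0.        ,  0.        ,  0.        ,  0.        ]), 'R': array([[ 0.02518042, -0.99951729, -0.01819719],
       [-0.99705857, -0.02379204, -0.07285705],
       [ 0.07238893,  0.01997824, -0.99717637]]), 't': array([0.04347483, 0.65680864, 1.15591844])}
{'t': 0.1, 'qpos': array([-1.24498461e+00,  4.23707862e-01,  1.63058799e+00, -8.74749636e-06,
        1.08856226e+00, -1.90263185e-02]), 'dq': array([ 0.00145773,  0.00058085, -0.00171513, -0.00067751, -0.00116728,
        0.00084803]), 'joint_efforts': array([ 1.07724591e-03, -5.45615602e+01, -2.74325019e+01,  6.44834479e-02,
        1.87041453e-02, -1.51750288e-05]), 'ee_pos': array([ 0.2111401 , -0.5877773 ,  0.24102477]), 'eef_rot': array([-3.09377909e+00, -5.38782408e-01,  3.15617903e-04]), 'wrist_force': array([-0.4903911 ,  0.28671936,  0.1049703 ]), 'torque': array([ 0.06416294,  0.01467761, -0.03368706]), 'grip_force': 0.0, 'opening': 0.0878587829277115}
```

View pics/side0.png

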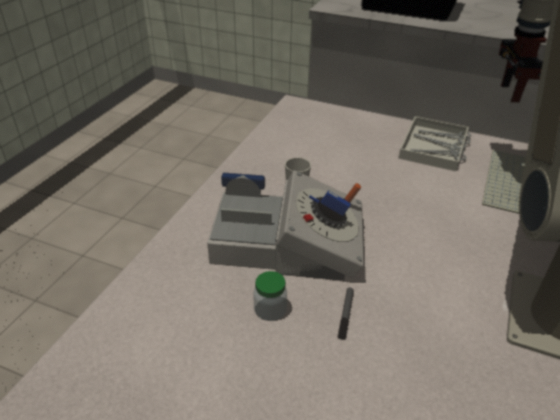

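View pics/top0.png

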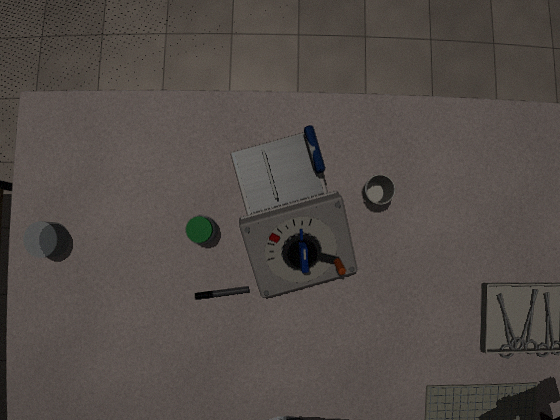

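The top view shows the panel spanning about (240,195)-(356,298). The adjuster is at (303,252), the orange post at (340,266), the red marker at (274,238), the jar at (200,230), the cup at (378,190) and the pen at (222,292). The side view shows the post at (352,192), the blue bar at (330,205) and the marker at (308,217).

```bash
python3 - <<'E'
import cv2,numpy as np
a=cv2.imread("pics/top0.png")[180:310,220:400]; b=cv2.imread("pics/side0.png")[165:285,270:380]
f=lambda i,s:cv2.convertScaleAbs(cv2.resize(i,None,fx=s,fy=s,interpolation=cv2.INTER_CUBIC),alpha=1.6)
A=f(a,4); cv2.imwrite("pics/topc.png",A); B=f(b,5); cv2.imwrite("pics/sidec.png",B)
for n in("top","side"):
    h=cv2.cvtColor(cv2.imread(f"pics/{n}0.png"),cv2.COLOR_BGR2HSV)
    for nm,lo,hi in(("red",(0,120,60),(12,255,255)),("red2",(172,120,40),(180,255,255)),("blue",(108,120,40),(130,255,255)),("green",(50,120,40),(80,255,255))):
        k,_,s,c=cv2.connectedComponentsWithStats(cv2.inRange(h,lo,hi))
        for i in range(1,k):
            if s[i][4]>8: print(n,nm,s[i],c[i].round(1))
E
```

```text
top red [271 235   8   6  29] [274.4 237.9]
top red [335 259   6   7  11] [337.6 262.1]
top red [338 267   8   8  42] [341.6 270.4]
top red2 [269 234   7   6   9] [272.  236.1]
top blue [306 127  11  19  78] [310.8 136.7]
top blue [313 149  10  21  71] [317.5 159.7]
top blue [300 229   3  11  30] [301.  234.1]
top blue [300 243   9  30 141] [304.2 259.5]
top green [186 217  26  26 521] [198.6 229.2]
side red [346 184  14  17 103] [352.6 191.8]
side red [304 214   9   7  45] [307.8 217.2]
side blue [327 194  23  13  64] [339.9 200.3]
side green [257 272  27  21 467] [270.  282.4]
```

View pics/topc.png

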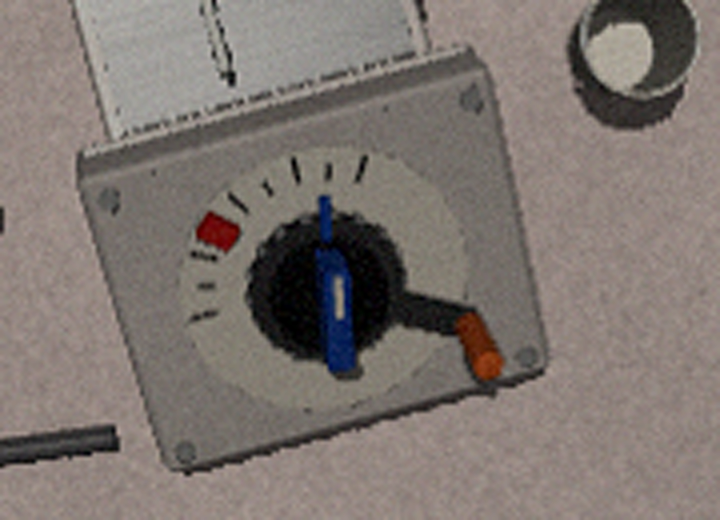

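View pics/sidec.png

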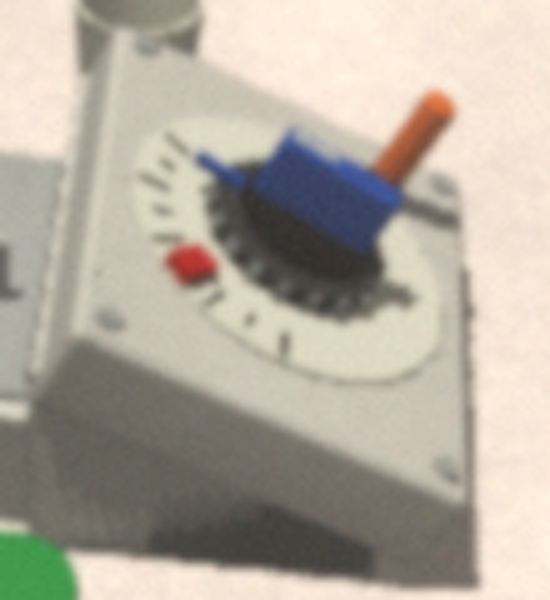

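The crops show the panel's four screws, the post top at top (342,270) and side (357,186), and the pointer tip at about top (301,229). Next I triangulate the screws and post and derive the slicer pose.

```bash
cat > h.py <<'E'
from plant import arm, optics, order
import cv2,numpy as np
from scipy.spatial.transform import Rotation as Ro
def ray(n,p):
    c=optics.get_calibration(n); u=cv2.undistortPoints(np.array([[p]],float),c["camera_matrix"],c["dist"])[0,0]
    R=c["R"]; d=R.T@np.r_[u,1]; return -R.T@c["t"],d/np.linalg.norm(d)
def tri(p,q):
    A=np.zeros((3,3));b=np.zeros(3);L=[ray("top",p),ray("side",q)]
    for o,d in L: P=np.eye(3)-np.outer(d,d);A+=P;b+=P@o
    X=np.linalg.solve(A,b); return X,max(np.linalg.norm((np.eye(3)-np.outer(d,d))@(X-o)) for o,d in L)
def plane(n,p,X0,N):
    o,d=ray(n,p); return o+d*((X0-o)@N)/(d@N)
def proj(n,X):
    c=optics.get_calibration(n); return cv2.projectPoints(np.array([X],float),cv2.Rodrigues(c["R"])[0],c["t"],c["camera_matrix"],c["dist"])[0][0,0]
T=lambda x,y:(220+(x+.5)/4-.5,180+(y+.5)/4-.5)
S=lambda x,y:(270+(x+.5)/5-.5,165+(y+.5)/5-.5)
E
python3 - <<'E'
from h import *
scr=[((110,200),(110,318)),((472,97),(148,45)),((527,356),(441,185)),((186,451),(447,466))] # UL UR LR LL
P=[]
for a,b in scr: X,e=tri(T(*a),S(*b)); P.append(X); print(X.round(4),round(e,4))
P=np.array(P); C=P.mean(0); print("C",C)
e=(P[0]+P[1]-P[2]-P[3]); f=P[0]+P[3]-P[1]-P[2]; yaw=np.arctan2(-f[0],f[1]); print("yaw from x",np.arctan2(e[1],e[0]),"from y",yaw,"slope",np.degrees(np.arctan2(e[2],np.hypot(*e[:2]))), "size",np.linalg.norm(e)/2,np.linalg.norm(f)/2)
yaw=(yaw+np.arctan2(e[1],e[0]))/2
X,er=tri(T(489,364),S(438,105)); print("posttop",X,er)
def frame(yaw):
    Rz=Ro.from_euler('z',yaw).as_matrix(); s,c=np.sin(np.radians(25)),np.cos(np.radians(25))
    return np.c_[Rz@[c,0,s],Rz@[0,1,0],Rz@[-s,0,c]]
C[2]=.1
F=frame(yaw); print("post in panel",F.T@(X-C), "expect",88*np.cos(np.radians(-125)),88*np.sin(np.radians(-125)),64)
for nm,pt,ps,h in(("marker",T(218,231),S(192,264),1.),("ptr",T(325,199),S(200,158),18.),("ptr line",T(338,297),None,56)):
  for n,p in(("top",pt),("side",ps)):
    if p: 
        v=F.T@(plane(n,p,C+F[:,2]*h/1000,F[:,2])-C); print(nm,n,v.round(4),"r",np.hypot(*v[:2]).round(4),"joint",np.arctan2(v[1],v[0])+np.radians(20))
E
```

```text
[0.5861 0.1053 0.1388] 0.0008
[ 0.6471 -0.0956  0.1391] 0.0022
[ 0.5002 -0.1397  0.0659] 0.0014
[0.4398 0.061  0.0678] 0.0012
C [ 0.54333475 -0.01724861  0.10289417]
yaw from x 0.29299928597354563 from y 0.29370175704062695 slope 25.217115903053216 size 0.16926472097342043 0.2097395598538123
posttop [ 0.50014226 -0.10741836  0.13750332] 0.0009156667817563976
post in panel [-0.04525451 -0.07382814  0.06248286] expect -50.47472639889206 -72.08537989743127 64
marker top [0.0499 0.0517 0.001 ] r 0.0718 joint 1.1524268861917697
marker side [0.0478 0.0418 0.001 ] r 0.0635 joint 1.0681867669781213
ptr top [ 0.0592 -0.0104  0.018 ] r 0.0601 joint 0.17525018619233573
ptr side [ 0.0563 -0.0136  0.018 ] r 0.0579 joint 0.1120539756711964
ptr line top [ 0.018 -0.002  0.056] r 0.0181 joint 0.23613311267398043
```

```bash
cat >> h.py <<'E'
def frame(yaw):
    Rz=Ro.from_euler('z',yaw).as_matrix(); s,c=np.sin(np.radians(25)),np.cos(np.radians(25))
    return np.c_[Rz@[c,0,s],Rz@[0,1,0],Rz@[-s,0,c]]
E
python3 - <<'E'
from h import *
C=np.array([.5433,-.0172,.1029]);F=frame(.2933)
for nm,a,b in(("marker",T(218,231),S(192,264)),("marker0",(274,237.6),(307.8,217.2)),("ptr",T(325,199),S(200,158)),("post",T(489,364),S(438,105)),("postbase",T(466,322),S(385,178))):
    X,e=tri(a,b);v=F.T@(X-C);print(nm,v.round(4),round(e,4),np.hypot(*v[:2]).round(4),(np.arctan2(v[1],v[0])+np.radians(20)).round(3))
for h in(.0,.001,.003):
  for n,p in(("top",T(218,231)),("side",S(192,264))):
    v=F.T@(plane(n,p,C+F[:,2]*h,F[:,2])-C);print(h,n,v.round(4),np.hypot(*v[:2]).round(4),(np.arctan2(v[1],v[0])+np.radians(20)).round(3))
E
```

```text
marker [0.0507 0.0515 0.0052] 0.001 0.0723 1.143
marker0 [0.0511 0.052  0.006 ] 0.0006 0.0729 1.143
ptr [ 0.0573 -0.0104  0.017 ] 0.0013 0.0582 0.169
post [-0.0465 -0.0739  0.0598] 0.0009 0.0873 -1.783
postbase [-0.046  -0.0726  0.0094] 0.0015 0.0859 -1.786
0.0 top [ 0.0494  0.0516 -0.    ] 0.0714 1.156
0.0 side [0.0473 0.0439 0.    ] 0.0645 1.098
0.001 top [0.0499 0.0516 0.001 ] 0.0718 1.152
0.001 side [0.0477 0.0453 0.001 ] 0.0658 1.108
0.003 top [0.0508 0.0516 0.003 ] 0.0724 1.142
0.003 side [0.0486 0.048  0.003 ] 0.0683 1.128
```

```bash
cat >> h.py <<'E'
C=np.array([.5433,-.0172,.1015]);F=frame(.2933)
def pt(r,deg,h): a=np.radians(deg); return C+F@[r*np.cos(a),r*np.sin(a),h]
def tool(deg,flip=1):  # closing line at panel angle deg
    a=np.radians(deg); y=flip*(F@[np.cos(a),np.sin(a),0]); z=-F[:,2]; return np.c_[np.cross(y,z),y,z]
def go(X,R):
    s=arm.sense(); R0=Ro.from_rotvec(s["eef_rot"]).as_matrix()
    d=R0.T@(X-s["ee_pos"]); w=Ro.from_matrix(R0.T@R).as_rotvec()
    print(d.round(4),w.round(3),"rows",np.linalg.norm(d)/.0417,np.linalg.norm(w)/.125)
E
python3 - <<'E'
from h import *
print(Ro.from_rotvec(arm.sense()["eef_rot"]).as_matrix().round(2))
X=C+F@[-.048,-.073,.125]; print(X)
for f in(1,-1): go(X,tool(0,f))
print(tool(0,1).round(2))
E
```

```text
[[ 0.94  0.34 -0.  ]
 [ 0.34 -0.94  0.  ]
 [ 0.   -0.   -1.  ]]
[ 0.47218896 -0.1149328   0.1945028 ]
[ 0.4055 -0.3567  0.047 ] [-0.35   0.33  -1.493] rows 13.000449360119996 12.550517797748757
[ 0.4055 -0.3567  0.047 ] [0.335 0.354 1.594] rows 13.000449360119996 13.33310548245409
[[-0.29  0.87  0.4 ]
 [ 0.96  0.26  0.12]
 [ 0.    0.42 -0.91]]
```

```bash
R='[0.4055,-0.3567,0.047,-0.35,0.33,-1.493]'; python3 nudge.py '[[0.15,-0.13,0,-0.13,0.12,-0.55],[0.15,-0.13,0,-0.13,0.12,-0.55],[0.15,-0.13,0,-0.13,0.12,-0.55],[0.15,-0.13,0,-0.13,0.12,-0.55],[0.15,-0.13,0,-0.13,0.12,-0.55]]' 0.05 15; python3 - <<'E'
from h import *
go(C+F@[-.048,-.073,.125],tool(0))
E
```

```text
t: 0.52
ee_pos: [0.3087, -0.412, 0.2411]
eef_rot: [2.726, 1.32, 0.213]
wrist_force: [0.7, 1.0, 0.1]
opening: 0.0578
grip_force: 0.0
[ 0.33   -0.0645  0.0639] [-0.22   0.209 -0.937] rows 8.207485910331675 7.880095631189662
```

```bash
python3 nudge.py '[[0.18,-0.035,0.035,-0.12,0.114,-0.51],[0.18,-0.035,0.035,-0.12,0.114,-0.51],[0.18,-0.035,0.035,-0.12,0.114,-0.51],[0.18,-0.035,0.035,-0.12,0.114,-0.51],[0.18,-0.035,0.035,-0.12,0.114,-0.51]]'; python3 nudge.py '[[0,0,0,0,0,0]]' ; python3 - <<'E'
from h import *
go(C+F@[-.048,-.073,.125],tool(0))
E
```

```text
t: 0.93
ee_pos: [0.3985, -0.2499, 0.2148]
eef_rot: [2.215, 1.908, 0.386]
wrist_force: [0.0, 0.0, 0.0]
opening: 0.0499
grip_force: 0.0
t: 1.02
ee_pos: [0.3986, -0.2502, 0.2148]
eef_rot: [2.218, 1.906, 0.385]
wrist_force: [-0.0, -0.7, -0.0]
opening: 0.0496
grip_force: 0.0
[0.1423 0.0418 0.0459] [-0.102  0.094 -0.429] rows 3.723390273607251 3.6052114741038452
```

```bash
python3 nudge.py '[[0.1423,0.0418,0.0459,-0.102,0.094,-0.429],[0.1423,0.0418,0.0459,-0.102,0.094,-0.429],[0.1423,0.0418,0.0459,-0.102,0.094,-0.429],[0.1423,0.0418,0.0459,-0.102,0.094,-0.429],[0.1423,0.0418,0.0459,-0.102,0.094,-0.429]]'; python3 - <<'E'
from h import *
print(arm.sense()["qpos"].round(2))
go(C+F@[-.048,-.073,.125],tool(0))
go(C+F@[-.048,-.073,.047],tool(0))
for n in("top","side"):
    im=optics.grab_frame(n); cv2.imwrite(f"pics/{n}1.png",im)
    p=proj(n,arm.sense()["ee_pos"]);print(n,p, proj(n,C+F@[-.048,-.073,.064]))
a=cv2.imread("pics/top1.png")[170:320,230:390];b=cv2.imread("pics/side1.png")[110:260,300:460]
cv2.imwrite("pics/j1.png",cv2.convertScaleAbs(cv2.resize(np.hstack([a,b]),None,fx=2.5,fy=2.5),alpha=1.6))
E
```

```text
t: 1.43
ee_pos: [0.4737, -0.1163, 0.1946]
eef_rot: [1.69, 2.279, 0.504]
wrist_force: [1.0, -0.5, 0.4]
opening: 0.0501
grip_force: 0.0
[-0.43  0.2   2.19  0.62  0.5  -1.24]
[ 0.0018 -0.001  -0.0004] [0.    0.001 0.002] rows 0.049321345654410126 0.015250641568530114
[ 0.0018 -0.001   0.0776] [0.    0.001 0.002] rows 1.8615573725065653 0.015250641568530114
top [350.30734769 285.76611197] [342.08388513 272.56021866]
side [371.95257222 165.74104493] [358.21296205 185.33183952]
```

View pics/j1.png

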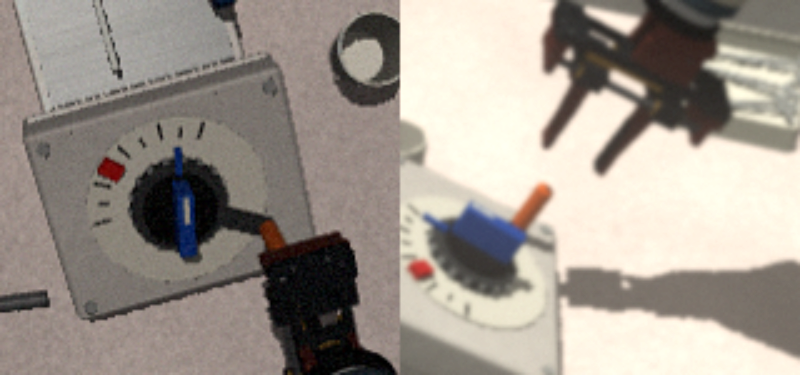

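The picture shows the fingers above the post (top (340,275), side (357,190)) and straddling its axis, with everything else undisturbed. I descend now.

```bash
python3 nudge.py '[[0.001,-0.001,0.02,0,0,0],[0.002,-0.001,0.04,0,0,0],[0.002,-0.001,0.06,0,0,0],[0.002,-0.001,0.0776,0,0,0],[0.002,-0.001,0.0776,0,0,0]]'; python3 nudge.py '[[0,0,0,0,0,0],[0,0,0,0,0,0],[0,0,0,0,0,0],[0,0,0,0,0,0]]' 0.0 12;python3 - <<'E'
from h import *
s=arm.sense(); print(F.T@(s["ee_pos"]-C))
E
```

```text
t: 1.95
ee_pos: [0.503, -0.1094, 0.1227]
eef_rot: [1.7, 2.272, 0.501]
wrist_force: [-0.3, 0.9, 0.2]
opening: 0.0502
grip_force: 0.0
t: 2.28
ee_pos: [0.5033, -0.1088, 0.1258]
eef_rot: [1.695, 2.271, 0.503]
wrist_force: [0.8, 0.3, -0.4]
opening: 0.0268
grip_force: 0.0
[-0.0484195  -0.07615565  0.0493483 ]
```

```bash
python3 nudge.py '[[0,0,0,0,0,0],[0,0,0,0,0,0],[0,0,0,0,0,0],[0,0,0,0,0,0]]' 0.0 12;python3 - <<'E'
from h import *
s=arm.sense(); print(F.T@(s["ee_pos"]-C),s["wrist_force"],s["torque"])
E
```

```text
t: 2.62
ee_pos: [0.5039, -0.1082, 0.1258]
eef_rot: [1.693, 2.272, 0.504]
wrist_force: [-0.5, 1.8, 7.0]
opening: 0.0174
grip_force: 12.0
[-0.04780462 -0.07571041  0.04905504] [-0.49128109  1.78129494  7.00928119] [ 0.3624181  -0.26334835  0.19947999]
```

```bash
python3 nudge.py '[[-0.0041,0.0065,0,0,0,0],[-0.0077,0.0133,0,0,0,0],[-0.0106,0.0204,0,0,0,0],[-0.0129,0.0277,0,0,0,0],[-0.0129,0.0277,0,0,0,0]]' 0.0 15;python3 - <<'E'
from h import *
s=arm.sense(); print(F.T@(s["ee_pos"]-C),F.T@s["wrist_force"])
E
```

```text
t: 3.03
ee_pos: [0.5314, -0.1141, 0.1371]
eef_rot: [1.694, 2.272, 0.501]
wrist_force: [-1.8, -2.2, 3.5]
opening: 0.0179
grip_force: 15.0
[-0.02062551 -0.08932109  0.04894965] [-0.64356298 -1.59440715  4.14508581]
```

```bash
python3 nudge.py '[[-0.0017,0.0075,0,0,0,0],[-0.0027,0.0151,0,0,0,0],[-0.003,0.0228,0,0,0,0],[-0.0027,0.0305,0,0,0,0],[-0.0017,0.0381,0,0,0,0]]'; python3 nudge.py '[[0.0017,0.0075,0,0,0,0],[0.004,0.0148,0,0,0,0],[0.0069,0.0219,0,0,0,0],[0.0069,0.0219,0,0,0,0]]';python3 - <<'E'
from h import *
s=arm.sense(); print(F.T@(s["ee_pos"]-C),F.T@s["wrist_force"])
E
```

```text
t: 3.45
ee_pos: [0.5634, -0.1054, 0.1523]
eef_rot: [1.695, 2.274, 0.5]
wrist_force: [-6.2, -4.2, 1.7]
opening: 0.0178
grip_force: 15.0
t: 3.78
ee_pos: [0.5813, -0.0923, 0.162]
eef_rot: [1.694, 2.274, 0.502]
wrist_force: [-2.6, 0.9, 2.8]
opening: 0.0175
grip_force: 15.0
[ 0.03882519 -0.08290476  0.04869403] [-0.83556633  1.6197765   3.45108562]
```

```bash
python3 nudge.py '[[0,0,0,0,0,0],[0,0,0,0,0,0],[0,0,0,0,0,0],[0,0,0,0,0,0],[0,0,0,0,0,0]]' 0.05; python3 nudge.py '[[0,0,-0.03,0,0,0],[0,0,-0.06,0,0,0],[0,0,-0.09,0,0,0],[0,0,-0.09,0,0,0]]';python3 - <<'E'
from h import *
s=arm.sense(); print(F.T@(s["ee_pos"]-C),s["qpos"].round(2))
go(C+F@[0,0,.135],tool(-100)); go(C+F@[0,0,.135],tool(80))
E
```

```text
t: 4.2
ee_pos: [0.5815, -0.093, 0.1618]
eef_rot: [1.695, 2.273, 0.502]
wrist_force: [-0.5, 0.8, -0.3]
opening: 0.0473
grip_force: 0.0
t: 4.53
ee_pos: [0.5457, -0.1046, 0.2479]
eef_rot: [1.691, 2.268, 0.504]
wrist_force: [1.1, 0.6, 0.3]
opening: 0.0502
grip_force: 0.0
[ 0.04102687 -0.08437188  0.14245639] [-0.34  0.19  2.03  0.45  0.6  -0.96]
[ 0.0843 -0.0413  0.0065] [1.100e-02 1.000e-03 1.743e+00] rows 2.2569267152163754 13.944456596902004
[ 0.0843 -0.0413  0.0065] [-1.000e-03  1.100e-02 -1.399e+00] rows 2.2569267152163754 11.188700581992517
```

```bash
python3 nudge.py '[[0.0843,-0.0413,0.0065,0,0,0.62],[0.0843,-0.0413,0.0065,0,0,0.62],[0.0843,-0.0413,0.0065,0,0,0.62],[0.0843,-0.0413,0.0065,0,0,0.62],[0.0843,-0.0413,0.0065,0,0,0.62]]'; python3 nudge.py '[[0,0,0,0,0,0.12],[0,0,0,0,0,0.24],[0,0,0,0,0,0.36],[0,0,0,0,0,0.48],[0,0,0,0,0,0.6]]'; python3 nudge.py '[[0,0,0,0,0,0.12],[0,0,0,0,0,0.24],[0,0,0,0,0,0.36],[0,0,0,0,0,0.48],[0,0,0,0,0,0.523]]'; python3 - <<'E'
from h import *
s=arm.sense(); print(F.T@(s["ee_pos"]-C),s["qpos"].round(2))
go(C+F@[0,0,.047],tool(-100))
for n in("top","side"):
    im=optics.grab_frame(n); cv2.imwrite(f"pics/{n}2.png",im)
a=cv2.imread("pics/top2.png")[170:320,230:390];b=cv2.imread("pics/side2.png")[110:260,260:420]
cv2.imwrite("pics/j2.png",cv2.convertScaleAbs(cv2.resize(np.hstack([a,b]),None,fx=2.5,fy=2.5),alpha=1.6))
E
```

```text
t: 4.95
ee_pos: [0.4868, -0.0317, 0.219]
eef_rot: [2.395, 1.7, 0.615]
wrist_force: [0.4, -0.2, 0.3]
opening: 0.0501
grip_force: 0.0
t: 5.37
ee_pos: [0.4877, -0.0326, 0.2193]
eef_rot: [2.901, 0.952, 0.677]
wrist_force: [0.0, 0.2, 0.5]
opening: 0.05
grip_force: 0.0
t: 5.78
ee_pos: [0.4877, -0.0326, 0.2193]
eef_rot: [-2.97, -0.164, -0.643]
wrist_force: [0.5, -0.2, -0.6]
opening: 0.0499
grip_force: 0.0
[-0.00249606  0.00134475  0.13110116] [-0.21  0.13  2.19  0.46  0.47  0.88]
[0.0026 0.0005 0.0841] [ 0.004 -0.001 -0.007] rows 2.0179602168985338 0.06659877941584413
```

View pics/j2.png

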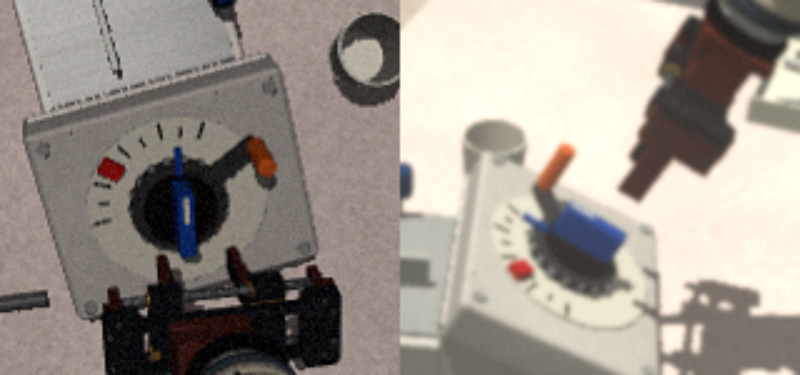

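The lever is now at upper right, with the post top at about crop (265,165), so the ring is loose. The open fingers are centred above the blue bar. I descend and pinch.

```bash
python3 nudge.py '[[0.0026,0.0005,0.02,0,0,0],[0.0026,0.0005,0.04,0,0,0],[0.0026,0.0005,0.06,0,0,0],[0.0026,0.0005,0.0835,0,0,0],[0.0026,0.0005,0.0835,0,0,0]]'; python3 nudge.py '[[0,0,0,0,0,0],[0,0,0,0,0,0],[0,0,0,0,0,0],[0,0,0,0,0,0],[0,0,0,0,0,0]]' 0.0 10; python3 nudge.py '[[0,0,0,0,0,0],[0,0,0,0,0,0],[0,0,0,0,0,0],[0,0,0,0,0,0],[0,0,0,0,0,0]]' 0.0 10; python3 - <<'E'
from h import *
s=arm.sense(); print(F.T@(s["ee_pos"]-C),F.T@s["wrist_force"],F.T@s["torque"])
E
```

```text
t: 6.3
ee_pos: [0.5235, -0.0226, 0.1417]
eef_rot: [-2.972, -0.176, -0.637]
wrist_force: [-0.8, -0.3, -0.6]
opening: 0.0501
grip_force: 0.0
t: 6.72
ee_pos: [0.5243, -0.0232, 0.1463]
eef_rot: [-2.971, -0.174, -0.647]
wrist_force: [0.5, -0.1, -0.4]
opening: 0.0206
grip_force: 0.0
t: 7.13
ee_pos: [0.5246, -0.024, 0.1462]
eef_rot: [-2.972, -0.173, -0.648]
wrist_force: [-2.8, -6.3, 4.9]
opening: 0.0156
grip_force: 10.0
[ 0.00083067 -0.00114268  0.04889056] [-2.01164111 -5.25080899  6.33052652] [-0.67398422  0.54777701 -0.08374334]
```

```bash
python3 nudge.py '[[0,0.0015,0,0,0,0],[0,0.0015,0,0,0,-0.08],[0,0.0015,0,0,0,-0.16],[0,0.0015,0,0,0,-0.24],[0,0.0015,0,0,0,-0.32]]' 0.0 35; python3 nudge.py '[[0,0,0,0,0,-0.08],[0,0,0,0,0,-0.16],[0,0,0,0,0,-0.24],[0,0,0,0,0,-0.32],[0,0,0,0,0,-0.4]]'; python3 nudge.py '[[0,0,0,0,0,-0.08],[0,0,0,0,0,-0.16],[0,0,0,0,0,-0.24],[0,0,0,0,0,-0.24]]';python3 - <<'E'
from h import *
s=arm.sense(); print(F.T@(s["ee_pos"]-C),F.T@s["wrist_force"],F.T@s["torque"])
y=F.T@Ro.from_rotvec(s["eef_rot"]).as_matrix()[:,1];print("bar joint",np.arctan2(y[1],y[0])+np.pi/2+np.radians(20),s["qpos"].round(2))
for n in("top","side"):
    im=optics.grab_frame(n); cv2.imwrite(f"pics/{n}3.png",im)
a=cv2.imread("pics/top3.png")[170:320,230:390];b=cv2.imread("pics/side3.png")[130:280,260:420]
cv2.imwrite("pics/j3.png",cv2.convertScaleAbs(cv2.resize(np.hstack([a,b]),None,fx=2.5,fy=2.5),alpha=1.6))
E
```

```text
t: 7.55
ee_pos: [0.5245, -0.0241, 0.1461]
eef_rot: [-2.966, -0.665, -0.676]
wrist_force: [-3.1, 2.7, 7.2]
opening: 0.0158
grip_force: 35.0
t: 7.97
ee_pos: [0.5243, -0.024, 0.1461]
eef_rot: [2.748, 1.229, 0.664]
wrist_force: [-2.4, 3.9, 7.3]
opening: 0.0155
grip_force: 35.0
t: 8.3
ee_pos: [0.5243, -0.0238, 0.1461]
eef_rot: [2.541, 1.526, 0.638]
wrist_force: [-2.8, 3.8, 7.6]
opening: 0.0158
grip_force: 35.0
[ 0.00059957 -0.00086247  0.04890273] [1.76059806 4.48820064 7.56871477] [ 1.03252476 -0.24147237  0.12076265]
bar joint 1.1382625321151514 [-0.17  0.33  2.17  0.68  0.3  -0.3 ]
```

View pics/j3.png

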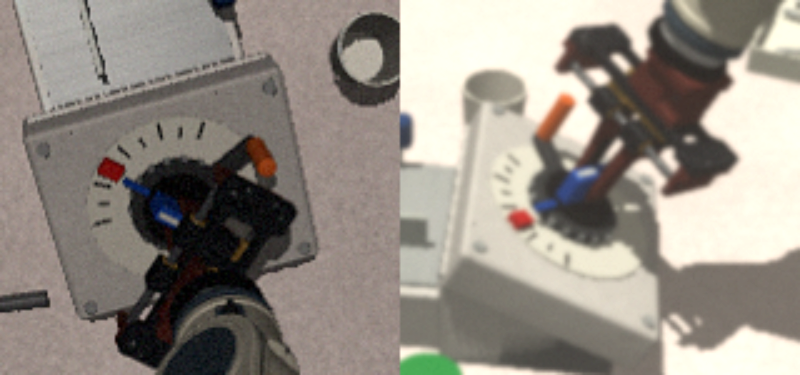

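The pointer now stands next to the red marker, with its tip at top (279.6,242) and side (314.8,212.4). I quantify the offset.

```bash
python3 - <<'E'
from h import *
C[:]=[.5433,-.0172,.1029]
for off in([0,0,0],[.001,-.0025,0]):
  c=F@off+C
  X,e=tri((279.6,242),(314.6,212.2)); v=F.T@(X-c); print("tip",v.round(4),e,np.arctan2(v[1],v[0])+.349)
  for n,p,m in(("top",(279.6,242),(274,237.6)),("side",(314.6,212.2),(307.8,217.2))):
    for q,h in((p,.018),(m,.005)):
      v=F.T@(plane(n,q,c+F[:,2]*h,F[:,2])-c);print(n,h,v.round(4),np.arctan2(v[1],v[0])+.349)
  X,e=tri((274,237.6),(307.8,217.2)); v=F.T@(X-c); print("mark",v.round(4),e,np.arctan2(v[1],v[0])+.349)
  print("model px",*[proj(n,c+F@[.06*np.cos(j-.349),.06*np.sin(j-.349),.018]).round(1) for n in("top","side") for j in(1.0,1.14,1.28)])
h=cv2.cvtColor(cv2.imread("pics/top3.png"),cv2.COLOR_BGR2HSV)[232:262,265:310]
print("\n".join("".join("B" if 105<a[0]<132 and a[1]>110 and a[2]>35 else "R" if (a[0]<12 or a[0]>170) and a[1]>120 and a[2]>40 else "." for a in r) for r in h))
E
```

```text
tip [0.0423 0.0425 0.0193] 0.0014095183186247022 1.136456899094556
top 0.018 [0.0432 0.0425 0.018 ] 1.1255480248176097
top 0.005 [0.0513 0.052  0.005 ] 1.141331825113082
side 0.018 [0.0402 0.0398 0.018 ] 1.1305412385971745
side 0.005 [0.05   0.0503 0.005 ] 1.137061568466546
mark [0.0511 0.052  0.006 ] 0.000592127759449827 1.1429434751547363
model px [281.8 239.5] [279.6 242.4] [278.  245.6] [311.7 209.9] [313.7 212.6] [316.1 215.3]
tip [0.0413 0.045  0.0193] 0.0014095183186247022 1.1769649498765655
top 0.018 [0.0422 0.045  0.018 ] 1.165810618004449
top 0.005 [0.0503 0.0545 0.005 ] 1.174631584256094
side 0.018 [0.0392 0.0423 0.018 ] 1.1735339423167668
side 0.005 [0.049  0.0528 0.005 ] 1.1714091484948215
mark [0.0501 0.0545 0.006 ] 0.000592127759449827 1.176280931486586
model px [282.8 238.8] [280.6 241.7] [278.9 244.9] [311.4 209.1] [313.4 211.8] [315.8 214.4]
.............................................
.......RR....................................
......RRRRR..................................
.....RRRRRRRR................................
.....RRRRRRRRRR.............................
[... 451 characters left out ...]
..........
......................BBB...B................
.......................B...BB................
...........................BBBBBB............
...........................BBB....B..........
..........................BBBB....B..........
...........................B.BBB.............
...........................BBBBBBB...........
..........................B.BBBBBBBB.........
..........................BBB...BBBBBB.......
...........................B......BBBB.......
...........................BB.......BB.......
.............................BB..............
...............................BB............
................................BBB..........
.............................................
```

The tip and marker angles agree within 0.02 rad. I release, lift and go back to the post.

```bash
python3 nudge.py '[[0,0,0,0,0,0],[0,0,0,0,0,0],[0,0,0,0,0,0],[0,0,0,0,0,0],[0,0,0,0,0,0]]' 0.046; python3 nudge.py '[[0,0,-0.02,0,0,0],[0,0,-0.05,0,0,0],[0,0,-0.08,0,0,0],[0,0,-0.08,0,0,0]]';python3 - <<'E'
from h import *
s=arm.sense(); print(F.T@(s["ee_pos"]-C),s["qpos"].round(2))
go(C+F@[.0395,-.0815,.125],tool(0))
E
```

```text
t: 8.82
ee_pos: [0.5243, -0.0246, 0.145]
eef_rot: [2.545, 1.52, 0.637]
wrist_force: [-0.2, -0.1, 0.6]
opening: 0.0441
grip_force: 0.0
t: 9.15
ee_pos: [0.4922, -0.0347, 0.2214]
eef_rot: [2.54, 1.518, 0.642]
wrist_force: [0.5, 0.1, 1.0]
opening: 0.0462
grip_force: 0.0
[ 0.00177152 -0.00197303  0.13151386] [-0.21  0.13  2.18  0.46  0.47 -0.09]
[-0.0295  0.0829  0.0073] [ 0.008  0.005 -0.785] rows 2.116625616576139 6.283924742563603
```

```bash
python3 nudge.py '[[-0.03,0.083,0.007,0,0,-0.785],[-0.03,0.083,0.007,0,0,-0.785],[-0.03,0.083,0.007,0,0,-0.785],[-0.03,0.083,0.007,0,0,-0.785],[-0.03,0.083,0.007,0,0,-0.785]]' 0.05; python3 nudge.py '[[0,0,0,0,0,-0.12],[0,0,0,0,0,-0.16],[0,0,0,0,0,-0.16]]';python3 - <<'E'
from h import *
s=arm.sense(); print(F.T@(s["ee_pos"]-C),s["qpos"].round(2))
go(C+F@[.0395,-.0815,.048],tool(0))
E
```

```text
t: 9.57
ee_pos: [0.5506, -0.1007, 0.2266]
eef_rot: [1.879, 2.153, 0.534]
wrist_force: [0.1, 0.8, 0.3]
opening: 0.0502
grip_force: 0.0
t: 9.82
ee_pos: [0.55, -0.0999, 0.2266]
eef_rot: [1.692, 2.276, 0.502]
wrist_force: [-0.6, 0.9, 0.5]
opening: 0.0501
grip_force: 0.0
[ 0.03701696 -0.08106655  0.12073673] [-0.33  0.23  2.03  0.47  0.56 -0.98]
[-0.0002  0.0025  0.0727] [ 0.     0.004 -0.   ] rows 1.745333043092294 0.030709619237203934
```

```bash
python3 nudge.py '[[0,0.002,0.02,0,0,0],[0,0.002,0.04,0,0,0],[0,0.002,0.06,0,0,0],[0,0.002,0.072,0,0,0],[0,0.002,0.072,0,0,0]]'; python3 nudge.py '[[0,0,0,0,0,0],[0,0,0,0,0,0],[0,0,0,0,0,0],[0,0,0,0,0,0],[0,0,0,0,0,0]]' 0.0 15;  python3 nudge.py '[[0,0,0,0,0,0],[0,0,0,0,0,0],[0,0,0,0,0,0]]' 0.0 15;python3 - <<'E'
from h import *
s=arm.sense(); print(F.T@(s["ee_pos"]-C),F.T@s["wrist_force"])
E
```

```text
t: 10.23
ee_pos: [0.5805, -0.0902, 0.1603]
eef_rot: [1.696, 2.277, 0.501]
wrist_force: [-0.4, -0.3, 0.3]
opening: 0.0503
grip_force: 0.0
t: 10.65
ee_pos: [0.5812, -0.0911, 0.1638]
eef_rot: [1.692, 2.273, 0.502]
wrist_force: [0.3, -0.1, -0.6]
opening: 0.0199
grip_force: 0.0
t: 10.9
ee_pos: [0.5809, -0.0909, 0.1635]
eef_rot: [1.692, 2.274, 0.502]
wrist_force: [-4.9, -1.5, 7.1]
opening: 0.0177
grip_force: 15.0
[ 0.03950939 -0.0814397   0.04999781] [-1.63442277  0.01499195  8.58111104]
```

```bash
python3 nudge.py '[[-0.0029,-0.0071,0,0,0,0],[-0.0052,-0.0144,0,0,0,0],[-0.0069,-0.0219,0,0,0,0],[-0.0079,-0.0295,0,0,0,0],[-0.0082,-0.0372,0,0,0,0]]' 0.0 18; python3 nudge.py '[[0.0003,-0.0077,0,0,0,0],[0.0013,-0.0153,0,0,0,0],[0.003,-0.0228,0,0,0,0],[0.0053,-0.0301,0,0,0,0],[0.0082,-0.0372,0,0,0,0]]'; python3 nudge.py '[[0.0035,-0.0068,0,0,0,0],[0.0077,-0.0133,0,0,0,0],[0.0077,-0.0133,0,0,0,0]]';python3 - <<'E'
from h import *
s=arm.sense(); print(F.T@(s["ee_pos"]-C),F.T@s["wrist_force"])
E
```

```text
t: 11.32
ee_pos: [0.555, -0.1112, 0.1494]
eef_rot: [1.689, 2.264, 0.501]
wrist_force: [10.1, -5.9, -0.9]
opening: 0.018
grip_force: 18.0
t: 11.73
ee_pos: [0.5191, -0.1125, 0.1331]
eef_rot: [1.691, 2.267, 0.501]
wrist_force: [6.0, -4.5, 2.4]
opening: 0.0174
grip_force: 18.0
t: 11.98
ee_pos: [0.5043, -0.1081, 0.127]
eef_rot: [1.692, 2.268, 0.501]
wrist_force: [-0.4, -5.1, 3.9]
opening: 0.0179
grip_force: 18.0
[-0.0468607  -0.07572579  0.04997059] [-0.05451842 -4.78573306  4.32951639]
```

```bash
python3 nudge.py '[[0.0012,-0.0017,0,0,0,0],[0.0023,-0.0033,0,0,0,0],[0.0034,-0.005,0,0,0,0],[0.0034,-0.005,0,0,0,0]]';python3 - <<'E'
from h import *
s=arm.sense(); print(F.T@(s["ee_pos"]-C),F.T@s["wrist_force"])
E
```

```text
t: 12.32
ee_pos: [0.5007, -0.1067, 0.1255]
eef_rot: [1.69, 2.267, 0.501]
wrist_force: [5.9, -5.3, 2.7]
opening: 0.0176
grip_force: 18.0
[-0.05028764 -0.07332763  0.04997395] [ 4.82818121 -6.81141888  0.69067681]
```

```bash
python3 nudge.py '[[0.0012,-0.0017,0,0,0,0],[0.0023,-0.0033,0,0,0,0],[0.0023,-0.0033,0,0,0,0],[0.0023,-0.0033,0,0,0,0]]';python3 - <<'E'
from h import *
s=arm.sense(); print(F.T@(s["ee_pos"]-C),F.T@s["wrist_force"])
E
```

```text
t: 12.65
ee_pos: [0.5004, -0.1066, 0.1255]
eef_rot: [1.687, 2.262, 0.501]
wrist_force: [18.1, -4.5, -0.4]
opening: 0.0177
grip_force: 18.0
[-0.05047821 -0.07322336  0.05006694] [14.35801349 -9.58091925 -7.16532371]
```

At the stop now: the force rises with no further motion. I relax slightly, release and lift clear.

```bash
python3 nudge.py '[[-0.0015,0.002,0,0,0,0],[-0.0023,0.0033,0,0,0,0],[-0.0023,0.0033,0,0,0,0]]'; python3 nudge.py '[[0,0,0,0,0,0],[0,0,0,0,0,0],[0,0,0,0,0,0],[0,0,0,0,0,0],[0,0,0,0,0,0]]' 0.05; python3 nudge.py '[[0,0,-0.03,0,0,0],[0,0,-0.06,0,0,0],[0,0,-0.09,0,0,0],[-0.04,0,-0.1,0,0,0],[-0.08,0,-0.1,0,0,0]]'; python3 nudge.py '[[-0.04,-0.01,-0.01,0,0,0],[-0.08,-0.02,-0.02,0,0,0],[-0.1,-0.03,-0.02,0,0,0],[-0.1,-0.03,-0.02,0,0,0]]';python3 - <<'E'
from h import *
for n in("top","side"):
    im=optics.grab_frame(n); cv2.imwrite(f"pics/{n}4.png",im)
a=cv2.imread("pics/top4.png")[170:320,230:390];b=cv2.imread("pics/side4.png")[130:280,260:420]
cv2.imwrite("pics/j4.png",cv2.convertScaleAbs(cv2.resize(np.hstack([a,b]),None,fx=2.5,fy=2.5),alpha=1.6))
h=cv2.cvtColor(cv2.imread("pics/top4.png"),cv2.COLOR_BGR2HSV)
k=cv2.inRange(h,(50,120,40),(80,255,255));print("jar",np.argwhere(k).mean(0)[::-1])
print("\n".join("".join("B" if 105<a[0]<132 and a[1]>110 and a[2]>35 else "R" if (a[0]<12 or a[0]>170) and a[1]>120 and a[2]>40 else "." for a in r) for r in h[232:250,265:300]))
E
```

```text
t: 12.9
ee_pos: [0.5007, -0.1067, 0.1255]
eef_rot: [1.69, 2.267, 0.501]
wrist_force: [4.9, -4.9, 3.8]
opening: 0.0176
grip_force: 18.0
t: 13.32
ee_pos: [0.497, -0.1041, 0.1234]
eef_rot: [1.693, 2.275, 0.502]
wrist_force: [0.3, -0.1, -0.2]
opening: 0.0468
grip_force: 0.0
t: 13.73
ee_pos: [0.4795, -0.193, 0.2176]
eef_rot: [1.686, 2.274, 0.502]
wrist_force: [2.6, -1.4, -0.0]
opening: 0.0504
grip_force: 0.0
t: 14.07
ee_pos: [0.4742, -0.3035, 0.2203]
eef_rot: [1.695, 2.27, 0.499]
wrist_force: [-0.5, 0.2, 0.4]
opening: 0.0501
grip_force: 0.0
jar [198.61111111 229.19923372]
...................................
.......RR..........................
......RRRRR........................
.....RRRRRRRR......................
.....RRRRRRRRRR....................
....RRRRRRRRRRR....................
....RRRRRRRRRRR....................
....RRRRRRRRRR.....................
......RRRRRRRR.....................
.........RRRR..B...................
...........R..BBBB.................
..............BBBBBB...............
...............BBBBBBB.............
.................BBBBBBBB..........
...................BBBBBB..........
......................BBB...B......
............................B......
............................BB..B..
```

View pics/j4.png

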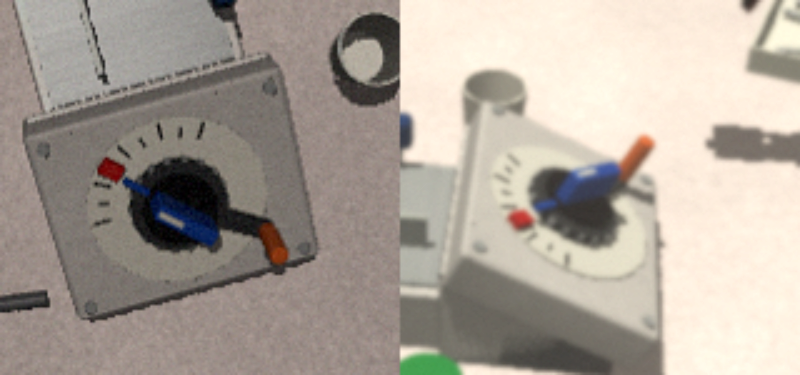

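The picture shows the lever back at lower right, with the post top at about crop (278,257). The pointer still stands at the marker, and the jar, cup and pen are unmoved. I check the post's pixels against the start picture and hand in.

```bash
python3 - <<'E'
from plant import arm, optics, order
import cv2,numpy as np
c=[]
for n in("top0","top4","side0","side4"):
    h=cv2.cvtColor(cv2.imread(f"pics/{n}.png"),cv2.COLOR_BGR2HSV)[:280]; h[:,:320]=0; h[:180 if n[0]=="s" else 250]=0; h[:,365:]=0
    c.append(np.argwhere(cv2.inRange(h,(1,120,60),(14,255,255))).mean(0)[::-1]); print(n,c[-1])
if np.abs(c[1]-c[0]).max()<1.5 and np.abs(c[3]-c[2]).max()<1.5: print(order.close_job())
E
```

```text
top0 [340.77358491 268.66037736]
top4 [339.83823529 268.44117647]
side0 [352.55339806 191.83495146]
side4 [353.88043478 191.98913043]
the job is handed in; nothing more can be done
None
```

The job is handed in: the lock ring was loosened, the pointer was turned to the red marker and the ring was swung back to its stop; the last pictures show the pointer still at the marker, the gripper clear and the jar, cup and pen in place, but the hand-in returned no verdict.

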